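Fetch the fuse carrier from behind the sliding door

ROBOT

A 6-joint arm with a two-finger parallel gripper is mounted at the origin on the work surface. World frame = base frame: x ahead of the robot, y to its left, z up, the work surface at z = 0. Lengths are in mm, angles in rad, forces in N, time in s.
With the tool pointing down it reaches from about 350 to 800 mm from the base axis. Payload 7.3 kg.
Tool frame: the origin (TCP) lies at the very end of the fingers, on their centre line; the grasp point (between the pads) lies 19 mm behind it (arm.grip_depth is the distance from the TCP to the grasp point, in mm); z points along the fingers, x is the direction in which the jaws open and shut, and the axes are right-handed (so a half turn about z gives the same grasp; the last joint's range is limited). The gripper opens to 85 mm and grips with 20 to 120 N. Pads are 22 mm wide; open, the fingers measure 114 mm over their backs; the gripper's body (76 mm by 85 mm) begins 54 mm behind the grasp point. The pads swing forward as they close: fully open they stand 13 mm farther back than shut.
Start: joints at [-1.419, 0.342, 1.524, -0, 1.275, -0.146], TCP at [154.067, -501.904, 231.322] pointing down, gripper open.
Joint ranges: [-2.53, 2.53], [-0.77, 2.02], [0.04, 2.7], [-1, 4.14], [0.28, 2.66], [-3.11, 3.11]. Speed limits (rad/s): [2.57, 2.57, 3.14, 3.14, 3.14, 3.14].

INTERFACE

Orientations are given as a 3x3 rotation matrix whose columns are the frame's x, y, z axes.
In Python, from plant import arm gives the robot as it stands.
- The arm moves only by the tool send_rows, never from a script. Its argument "moves" is a list that holds one entry, the list of rows, each a list of 4 numbers: the shift along the tool's x, y, z in m, then the turn about the tool's z in rad. A call has 1 to 12 rows; each row shifts and turns the pose as measured when the row begins, along the tool's axes as they then stand; what a row does not reach is not made up. A row lasts 1/12 s, in which the tool goes at most 41.7 mm and 7.16 degrees, less where a joint would pass 70% of its speed; a pose out of reach is approached as far as the arm can. A call with a gripper value outside its range is refused whole. "claw" is the closure in counts, from 0 (fully open) to 255 (shut), set as the call begins (left out, the last holds). The fingers move at their own pace and stop on an object; "grip_force" is the grip in N (left out, the last holds). Time passes only in rows, so rows that do not move let the fingers close. It gives the time, the measured TCP pose, the force and the opening at its end, in the units of the state.
- arm.state(): the state, without advancing time (a new reading comes with each control period).
- arm.camera(name): name is "scene" or "top"; returns the picture (480x640x3 uint8, red, green, blue); there is no depth.
- arm.get_calibration(name): a dict with "fx", "fy", "cx", "cy" (pixels), "k1" (the pictures are not rectified: a ray, as slopes to the right and down, at radius r is drawn at 1 + k1 r^2 times it, then the intrinsics apply), "rvec" (rotation vector, rad) and "tvec" (3), from world to camera coordinates, as OpenCV has them. Camera axes: x right, y down, z forward; pixel columns grow to the right and rows downward; lengths in mm; the calibration is good to about 2 mm. A picture is of the moment at which its call begins. get_calibration takes no time and is no camera call.
- arm.sign_off(): hands the job in, once; it reports no verdict.
The state is a dict: "clock": time; "joint_positions": joint angles; "qvel": joint speeds; "joint_efforts": joint torques, N m; "ee_pos": TCP position; "tcp_rot": TCP orientation; "wrist_force": force on the tool from outside, world axes, zero at the start; "torque": the same for the moment, N m; "finger_gap": finger opening in mm.
Only numpy, scipy, OpenCV 4.12 (cv2) and the standard library are available. Lean on these libraries where they do the work, as an engineer would, in place of code of your own. Each camera call takes 0.05 s, during which the arm holds its last target.

TASK

The white ceramic fuse carrier stands in one bay of the low grey case, behind one of its two clear sliding doors. Slide that door all the way past the other one, take the carrier out and stand it upright on the floor of the green tier without dropping it, then slide the door fully shut again so that both doors are closed. Leave the padlock in the other bay and the other things on the ledge where they are.

Things in the scene. Friction and masses are not known exactly. Their poses are not given: they have to be found in the camera images.
- case: Low grey case, fixed, 200 deep (x) x 380 wide (y); origin under its centre. x points from its low front (robot side) to its back, y to the robot's left, z up; place and yaw vary, left or right of the green tier. The top slopes up 10 degrees, from 83 mm high (track included) in front to 118 mm at the back; both doors lie in that slope and slide along the case's y. A 64 mm high wall at y = 0 parts the two bays.
- left_bay (a point): Centre of the floor of the case's left bay (case y = +122 mm), 30 mm above the ledge, under the left door. The carrier stands near the middle of one bay, the padlock lies in the other.
- right_bay (a point): Centre of the floor of the case's right bay (case y = -122 mm), 30 mm above the ledge, under the right door.
- left_door (a joint): Clear door over the left bay (+y), with the red pull, in the outer (upper) track. Travel in m: 0 = shut, 0.133 = fully open, at a stop; it opens towards the case's -y, over the right door. Panel 186 x 195 x 5 mm, 1.5 N of friction, stays where it is left. Fully open, it uncovers the case from y = 52 to 185 mm.
- right_door (a joint): Clear door over the right bay (-y), blue pull, inner (lower) track, 12 mm below the other. Travel in m: 0 = shut, 0.133 = fully open, at a stop; opens towards the case's +y, beneath the left door, until its pull is 18 mm from the left door's edge. Size and friction as the left door. Fully open, it uncovers the case from y = -52 to -185 mm.
- left_pull (a point): Centre of the top edge of the red pull: a flat upright fin fixed to the left door near the case's left end, 12 mm thick along the case's y, 44 mm long up the slope, standing 30 mm proud of its door, square to the slope. The point moves with the door; with the door shut it is at y = +167 mm in the case's frame.
- right_pull (a point): Centre of the top edge of the blue pull on the right door near the case's right end: the same fin, but 42 mm proud of its own (lower) door, so that its top is level with the red one and 30 mm above the face of the left door. With the door shut it is at y = -167 mm in the case's frame.
- carrier_center (a point): Centre, half-way up, of the loose white ceramic fuse carrier, 44 mm tall, about 0.15 kg, upright. Middle block 26 mm thick (its x), 52 mm long (its y), straight-sided to the top; a low lug with a brass blade at each end (34 mm thick, 22 mm tall) makes it 84 mm long along y. Axes: the carrier's own, z up; its x lies within 10 degrees of the case's x.
- green_tier: The green plastic tier (open tray) that stands alone, fixed: 160 (x) x 130 (y) x 50 mm tall, walls and floor 4 mm; origin at the centre of its underside, z up.
- padlock_center (a point): Centre of the steel padlock, 50 x 55 x 24 mm with a shackle, lying in the bay without the carrier. Leave it there.
- torch: Black torch, 155 mm long along its x, 42 mm thick, lying on the ledge beyond the case; origin under its middle. Leave it.
- mallet: Small wooden mallet, 235 mm long along its x (head at +x, 45 x 90 x 45 mm), lying on the ledge beyond the case; origin underneath, 12 mm from the middle of its length. Leave it.
- tape: Blue roll of tape, 72 mm across, 18 mm tall, on the ledge on the left; origin under its centre. Leave it.
- screwdriver: Screwdriver lying on the ledge on the left; origin under its middle. Leave it.
- fuse_box_carton: Cardboard carton, 90 x 60 x 50 mm, on the ledge on the right; origin under its centre. Leave it.

How it is judged (in metres and radians):
On the way, in this order (a step that is already met when the one before it is completed fails the run):
1. a door has been slid open, by more than 80 mm (value of joint any of left_door, right_door above 0.08 m), for 0.2 s.
2. the carrier stands in the green tier, let go (x of carrier_center in the frame of green_tier between -0.07 and 0.07 m and y of carrier_center in the frame of green_tier between -0.055 and 0.055 m and z of carrier_center in the frame of green_tier below 0.034 m and angle between carrier_center's own z axis and vertical below 0.2 rad and contact force between carrier and the fingers below 0.1 N), for 0.2 s.
At the end, for the whole second after the job is handed in: The carrier stands upright (within 0.2 rad) and at rest on the floor of the green tier (its centre less than 34 mm above the tier's underside and within 70 mm (x) and 55 mm (y) of its middle), and both doors are shut to within 8 mm (x of carrier_center in the frame of green_tier between -0.07 and 0.07 m and y of carrier_center in the frame of green_tier between -0.055 and 0.055 m and z of carrier_center in the frame of green_tier below 0.034 m and angle between carrier_center's own z axis and vertical below 0.2 rad and value of joint each of left_door, right_door below 0.008 m and linear speed of carrier below 0.02 m/s); the robot touches nothing.
It fails at once if the carrier is dropped: it moves faster than 0.6 m/s while the fingers do not touch it (linear speed of carrier above 0.6 m/s and contact force between carrier and the fingers below 0.1 N).
It fails at once if the padlock is moved more than 30 mm (distance of padlock_center from where it was at the start of the episode above 0.03 m).
It fails at once if another thing on the ledge (torch, mallet, tape, screwdriver, carton) is moved more than 30 mm (distance of any of torch, mallet, tape, screwdriver, fuse_box_carton from where it was at the start of the episode above 0.03 m).
It also fails if it takes over 67 s, if anything falls off the work surface, if the arm or the gripper's body presses on something with over 40 N, if the wrist force passes 120 N, or if a joint passes its speed limit or range.

## Working session

There is one attempt and no reset: what is moved stays moved. The work goes in short steps, Python scripts to look and compute and a tool call to move; the robot and the scene stay as the last step left them, time stands still between calls to the robot, and variables do not carry over. Pictures are saved under pics/ and viewed, and the job is handed in when it is done.

Besides the shell and the picture viewer there is one more tool, called as name([rows], argument=value, ...), one row to a line, values as JSON. send_rows: Moves the arm, as the interface text tells. Its arguments: {"type":"object","properties":{"moves":{"type":"array"},"claw":{"type":"number"},"grip_force":{"type":"number"}},"required":["moves"]}

```bash
mkdir -p pics; ls; python3 - <<'E'
from plant import arm
import cv2
for n in("scene","top"):
    cv2.imwrite(f"pics/{n}0.png",arm.camera(n)[:,:,::-1]); print(arm.get_calibration(n))
s=arm.state();print(s)
E
```

```text
pics
{'fx': 502.3691201755419, 'fy': 502.3691201755419, 'cx': 315.1621341958657, 'cy': 237.5210279946581, 'k1': -0.063461885367522, 'rvec': array([ 0.80693106,  2.68114827, -0.90851194]), 'tvec': array([ 515.99541529, -198.70801627, 1750.36971848])}
{'fx': 538.8314204220817, 'fy': 538.8314204220817, 'cx': 321.6887697829397, 'cy': 232.00014170573778, 'k1': 0.008389600592177445, 'rvec': array([ 2.15912682, -2.20402135,  0.1086471 ]), 'tvec': array([  15.61860888,  634.94452389, 1805.19261262])}
{'clock': 0.1, 'joint_positions': array([-1.41899323e+00,  3.42661526e-01,  1.52488566e+00,  3.12204504e-05,
        1.27539249e+00, -1.46025975e-01]), 'qvel': array([-1.76758667e-03, -8.95406157e-05, -2.70951768e-03,  8.89849036e-04,
        1.47922780e-03, -4.28076088e-04]), 'joint_efforts': array([ 2.09492398e-03, -4.34447765e+01, -2.46491843e+01, -1.12281316e-04,
        4.72233325e-03, -1.05283995e-06]), 'ee_pos': array([ 154.02472248, -501.54546797,  230.70355551]), 'tcp_rot': array([[ 2.93436724e-01, -9.55978482e-01, -1.74173122e-04],
       [-9.55977575e-01, -2.93436689e-01,  1.33604860e-03],
       [-1.32834250e-03, -2.25540126e-04, -9.99999092e-01]]), 'wrist_force': array([ 1.37747744, -0.0156289 , -0.48405987]), 'torque': array([0.03277039, 0.03784187, 0.0215511 ]), 'finger_gap': 85.41152021639896}
```

View pics/scene0.png

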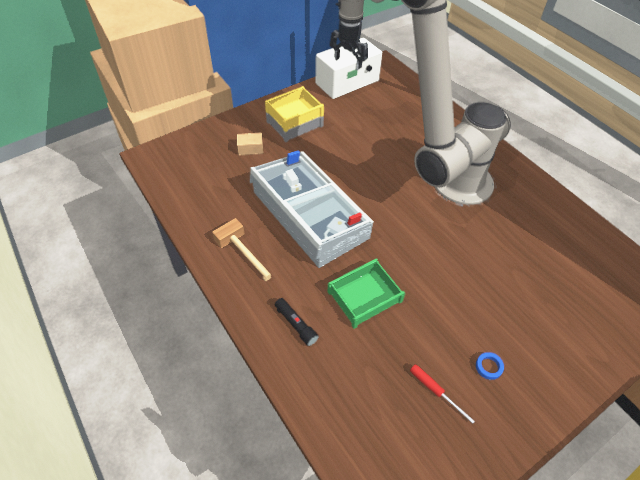

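View pics/top0.png

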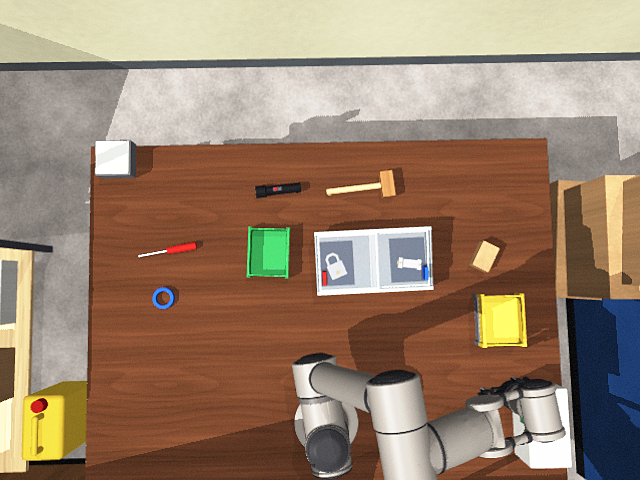

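```bash
cat > h.py <<'E'
import numpy as np, cv2
from plant import arm
def cam(n):
    c=arm.get_calibration(n);K=np.array([[c['fx'],0,c['cx']],[0,c['fy'],c['cy']],[0,0,1.]])
    D=np.array([c['k1'],0,0,0,0.]);R=cv2.Rodrigues(c['rvec'])[0];return K,D,c['rvec'],R,c['tvec']
def ray(n,uv):
    K,D,rv,R,t=cam(n);p=cv2.undistortPoints(np.array([[uv]],float),K,D)[0,0]
    return -R.T@t, R.T@np.array([p[0],p[1],1])
def onz(n,uv,z):
    o,d=ray(n,uv);return o+d*(z-o[2])/d[2]
def onplane(n,uv,p,nn):
    o,d=ray(n,uv);return o+d*(np.dot(np.array(p)-o,nn)/np.dot(d,nn))
def tri(a,b):
    (o1,d1),(o2,d2)=ray("scene",a),ray("top",b)
    A=np.stack([d1,-d2],1);s=np.linalg.lstsq(A,o2-o1,rcond=None)[0]
    p,q=o1+d1*s[0],o2+d2*s[1];return (p+q)/2,np.linalg.norm(p-q)
def proj(n,P):
    K,D,rv,R,t=cam(n);return cv2.projectPoints(np.array(P,float).reshape(-1,1,3),rv,t,K,D)[0][:,0]
def snap(n,f,roi=None,s=1):
    im=arm.camera(n)[:,:,::-1].copy()
    cv2.imwrite(f"pics/{f}_raw.png",im)
    if roi: x,y,w,h=roi; im=cv2.resize(im[y:y+h,x:x+w],None,fx=s,fy=s,interpolation=cv2.INTER_CUBIC)
    cv2.imwrite(f"pics/{f}.png",im)
E
python3 - <<'E'
import cv2,numpy as np
a=cv2.imread('pics/scene0.png');b=cv2.imread('pics/top0.png')
cv2.imwrite('pics/s1.png',cv2.resize(a[145:270,240:380],None,fx=4.5,fy=4.5,interpolation=2))
cv2.imwrite('pics/t1.png',cv2.resize(b[215:305,240:440],None,fx=4,fy=4,interpolation=2))
from h import *
for n,im in(('scene',a),('top',b)):
    h=cv2.cvtColor(im,cv2.COLOR_BGR2HSV)
    for c,(lo,hi) in dict(red=((0,150,80),(6,255,255)),red2=((172,150,80),(180,255,255)),blue=((105,150,80),(125,255,255)),green=((55,100,60),(80,255,255))).items():
        m=cv2.inRange(h,lo,hi);k,l,st,ce=cv2.connectedComponentsWithStats(m)
        for i in range(1,k):
            if st[i,4]>15 and 240<ce[i][0]<440 and 140<ce[i][1]<330: print(n,c,st[i],ce[i])
E
```

```text
scene red [348 213  13  12  96] [354.17708333 218.60416667]
scene blue [287 151  13  14 122] [292.68852459 157.1147541 ]
scene green [ 328  259   77   69 2906] [364.96111493 291.73227805]
top red [258 226  23   2  24] [268.625      226.95833333]
top red [246 249   1  16  16] [246.  256.5]
top red [322 271   5  14  50] [324.24 277.9 ]
top red [263 277  21   1  21] [273. 277.]
top blue [422 265   6  15  74] [424.74324324 271.7972973 ]
top green [ 247  227   44   51 1997] [267.81622434 251.84777166]
```

View pics/s1.png

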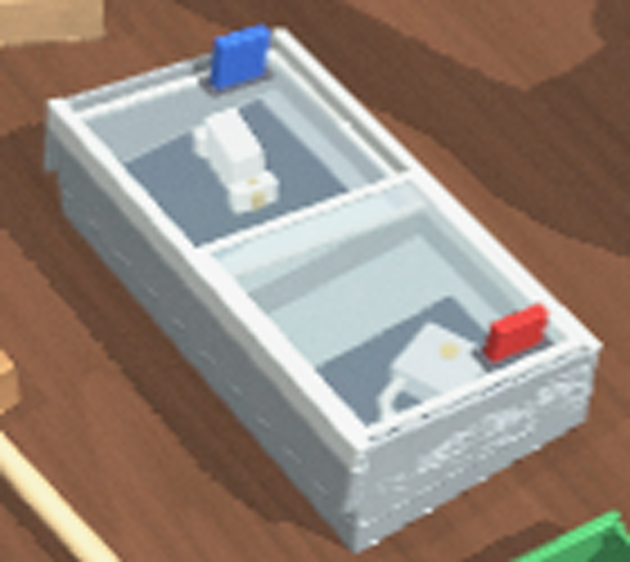

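View pics/t1.png

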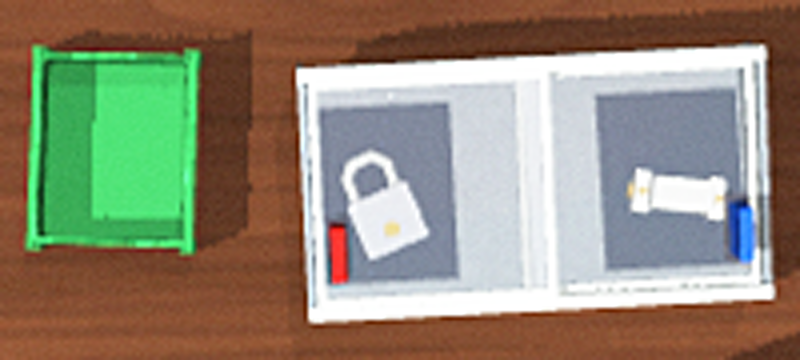

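```bash
python3 - <<'E'
from h import *
c=[((314,232),118),((431.75,226.5),118),((433.25,289.5),83),((317.75,295.25),83)]
P=np.array([onz('top',u,z) for u,z in c]);print(P.round(1))
S=[((48,101),118),((278,30),83),((601,347),83),((358,452),118)]  # br, fr, fl, bl
Q=np.array([onz('scene',(240+u[0]/4.5,145+u[1]/4.5),z) for u,z in S]);print(Q.round(1))
Q=Q[[3,0,1,2]]
L=np.array([[100,190],[100,-190],[-100,-190],[-100,190.]])
for X in(P,Q):
    m=X[:,:2].mean(0);A=X[:,:2]-m
    th=np.arctan2((L[:,0]*A[:,1]-L[:,1]*A[:,0]).sum(),(L*A).sum());Rz=np.array([[np.cos(th),-np.sin(th)],[np.sin(th),np.cos(th)]])
    print(m,np.degrees(th),(A-L@Rz.T).round(1).tolist())
print('red',tri((355.1,216.1),(324.6,278)));print('blue',tri((293.5,152.8),(425.5,272.3)))
# tier
T=[((40,46),0),((200,50),0),((193,253),0),((27,248),0)]
X=np.array([onz('top',(240+u[0]/4,215+u[1]/4),50) for u,_ in T]);print(X.round(1),X.mean(0))
E
python3 - <<'E'
import cv2
a=cv2.imread('pics/scene0.png')
cv2.imwrite('pics/s2.png',cv2.resize(a[255:330,320:410],None,fx=6,fy=6,interpolation=2))
E
```

```text
[[ 627.7   28.5  118. ]
 [ 637.9 -353.6  118. ]
 [ 434.  -358.    83. ]
 [ 423.3   20.4   83. ]]
[[ 638.3 -349.2  118. ]
 [ 440.3 -353.8   83. ]
 [ 426.3   26.7   83. ]
 [ 628.    31.4  118. ]]
[ 530.70261048 -165.66513203] 1.6147018269314306 [[2.4, 1.4], [1.9, -0.8], [-2.1, 0.4], [-2.1, -1.0]]
[ 533.22923096 -161.24244736] 1.7127759945965744 [[0.5, -0.3], [-0.6, -1.1], [1.4, 0.4], [-1.3, 1.0]]
red (array([478.39232293,  -2.22741889, 116.47167194]), np.float64(1.0814119531781718))
blue (array([ 490.08875757, -326.27011086,  124.28839504]), np.float64(0.3466216550503739))
[[656.6 243.2  50. ]
 [650.5 109.   50. ]
 [480.7 117.5  50. ]
 [487.8 255.6  50. ]] [568.88715106 181.31801915  50.        ]
```

View pics/s2.png

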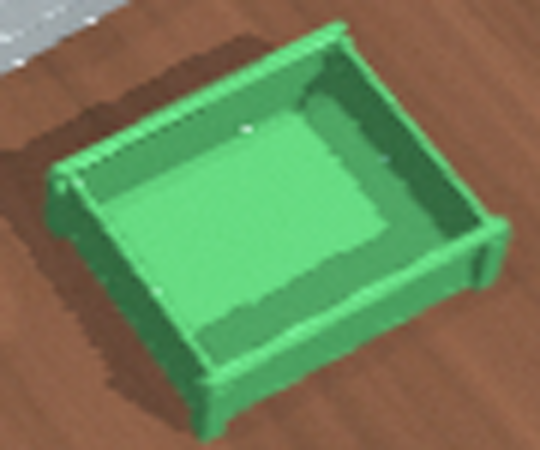

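```bash
python3 - <<'E'
import cv2
a=cv2.imread('pics/scene0.png');b=cv2.imread('pics/top0.png')
x=cv2.resize(a[160:200,275:311],None,fx=14,fy=14,interpolation=0)
y=cv2.resize(b[248:280,390:434],None,fx=14,fy=14,interpolation=0)
cv2.imwrite('pics/s3.png',x);cv2.imwrite('pics/t3.png',y)
E
```

```text
(no output)
```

View pics/s3.png

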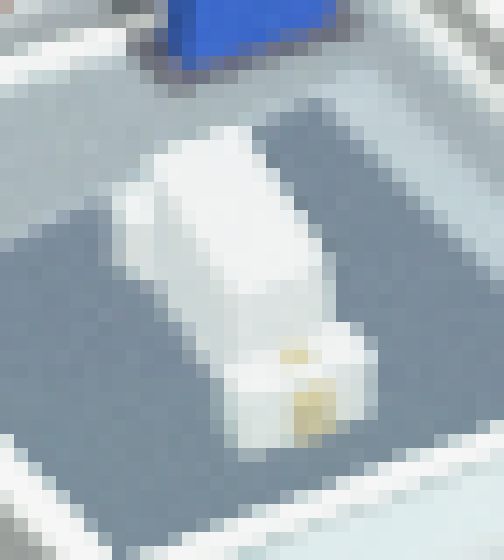

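View pics/t3.png

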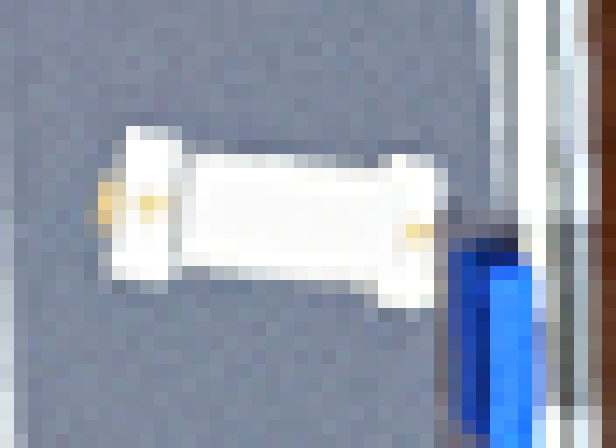

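```bash
python3 - <<'E'
from h import *
t=lambda u,v:(389.5+u/14,247.5+v/14)
s=lambda u,v:(274.5+u/14,159.5+v/14)
print('toptop',onz('top',t(289,217),74),'lugs',onz('top',t(151,207),52),onz('top',t(407,232),52))
l,r=onz('top',t(151,207),52),onz('top',t(407,232),52);d=l-r;print((l+r)/2,np.degrees(np.arctan2(-d[0],d[1])))
print('scenetop',onz('scene',s(240,210),74)); print(tri(s(240,210),t(289,217)))
for q in((155,160),(247,128),(325,250),(235,293)):print(onz('scene',s(*q),74))
T=[((62,170),),((342,28),),((503,228),),((208,378),)]
X=np.array([onz('scene',(319.5+u[0][0]/6,254.5+u[0][1]/6),50) for u in T]);print(X.round(1),X.mean(0))
E
```

```text
toptop [ 522.3759953  -286.95990052   74.        ] lugs [ 526.0390439  -257.89060909   52.        ] [ 518.81704577 -318.91223855   52.        ]
[ 522.42804484 -288.40142382   52.        ] -6.749641035384233
scenetop [ 522.61262433 -287.84476108   74.        ]
(array([ 522.64489864, -287.08916637,   74.57700963]), np.float64(0.7261973115846001))
[ 530.66642833 -312.93477025   74.        ]
[ 506.6998622 -310.1183871   74.       ]
[ 512.90036876 -265.81929041   74.        ]
[ 537.98430175 -265.49574032   74.        ]
[[648.4 116.   50. ]
 [486.4 123.9  50. ]
 [493.8 256.4  50. ]
 [656.6 243.7  50. ]] [571.26919789 184.99137933  50.        ]
```

send_rows([
  [[0, 0, 0, -0.1155], [0, 0, 0, -0.1155], [0, 0, 0, -0.1155], [0, 0, 0, -0.1155], [0, 0, 0, -0.1155], [0, 0, 0, -0.1155], [0, 0, 0, -0.1155], [0, 0, 0, -0.1155], [0, 0, 0, -0.1155], [0, 0, 0, -0.1155], [0, 0, 0, 0], [0, 0, 0, 0]],
], claw=255, grip_force=30)

```text
clock: 1.1
ee_pos: [153.5, -498.4, 225.5]
tcp_rot: [[0.998, -0.064, -0.002], [-0.064, -0.998, 0.014], [-0.003, -0.013, -1.0]]
wrist_force: [-0.3, 0.2, -0.1]
finger_gap: 0.3
```

```bash
cat >> h.py <<'E'
def to(x,y,z,ang=None):
    s=arm.state();R=s['tcp_rot'];d=R.T@(np.array([x,y,z])-s['ee_pos'])
    a=np.degrees(np.arctan2(R[1,0],R[0,0]))
    print('t',s['clock'],'pos',s['ee_pos'].round(1),'ang',round(a,2),'F',s['wrist_force'].round(1),'gap',round(s['finger_gap'],1),'tilt',R[:,2].round(4))
    print('tool delta mm',d.round(1),'' if ang is None else 'turn %.4f'%(-np.radians((ang-a+180)%360-180)))
E
python3 -c "
from h import *
to(490,-372,200,-6.75)"
```

```text
t 1.1 pos [ 153.5 -498.4  225.5] ang -3.69 F [-0.3  0.2 -0.1] gap 0.3 tilt [-0.0021  0.0135 -0.9999]
tool delta mm [ 327.7 -147.4   26.5] turn 0.0534
```

send_rows([
  [[0.0328, -0.0147, 0, 0.0053], [0.0328, -0.0147, 0, 0.0053], [0.0328, -0.0147, 0, 0.0053], [0.0328, -0.0147, 0, 0.0053], [0.0328, -0.0147, 0, 0.0053], [0.0328, -0.0147, 0, 0.0053], [0.0328, -0.0147, 0, 0.0053], [0.0328, -0.0147, 0, 0.0053], [0.0328, -0.0147, 0, 0.0053], [0.0328, -0.0147, 0, 0.0053]],
])

```text
clock: 1.93
ee_pos: [502.9, -386.2, 223.9]
tcp_rot: [[0.985, -0.172, -0.006], [-0.172, -0.985, 0.015], [-0.008, -0.014, -1.0]]
wrist_force: [-0.1, -1.0, -0.3]
finger_gap: -0.2
```

```bash
python3 -c "
from h import *
to(490,-372,106,-6.75)"
```

```text
t 1.9333 pos [ 502.9 -386.2  223.9] ang -9.91 F [-0.1 -1.  -0.3] gap -0.2 tilt [-0.0059  0.0148 -0.9999]
tool delta mm [-14.2 -10.2 118.2] turn -0.0551
```

send_rows([
  [[-0.0035, -0.002, 0.02, -0.0138], [-0.0035, -0.002, 0.02, -0.0138], [-0.0035, -0.002, 0.02, -0.0138], [-0.0035, -0.002, 0.02, -0.0138], [0, 0, 0.018, 0], [0, 0, 0.01, 0], [0, 0, 0, 0]],
])

```text
clock: 2.52
ee_pos: [499.5, -368.9, 110.1]
tcp_rot: [[0.992, -0.129, -0.002], [-0.129, -0.992, 0.014], [-0.004, -0.014, -1.0]]
wrist_force: [-0.2, 0.3, -0.1]
finger_gap: 0.2
```

```bash
python3 -c "
from h import *
to(490,-372,106,-6.75)
snap('scene','a1',(240,110,140,120),5)
snap('top','a2',(370,210,120,110),5)"
```

```text
t 2.5167 pos [ 499.5 -368.9  110.1] ang -7.42 F [-0.2  0.3 -0.1] gap 0.2 tilt [-0.0022  0.0144 -0.9999]
tool delta mm [-9.   4.3  4.1] turn -0.0117
```

View pics/a1.png

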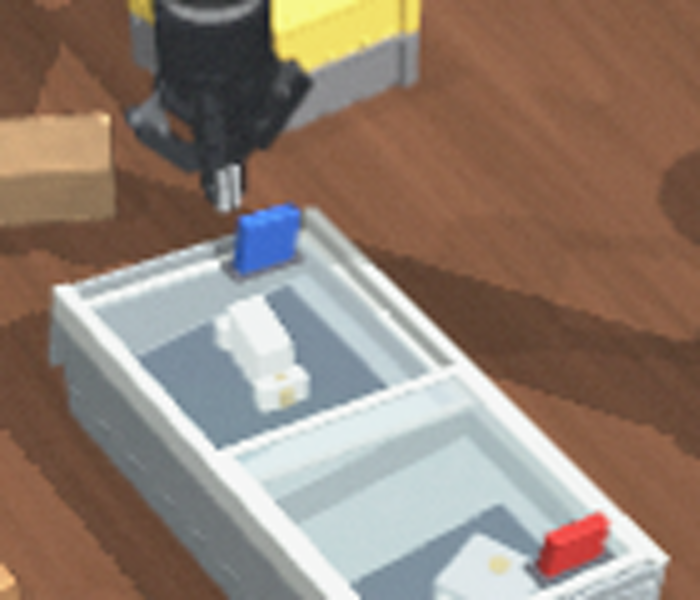

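View pics/a2.png

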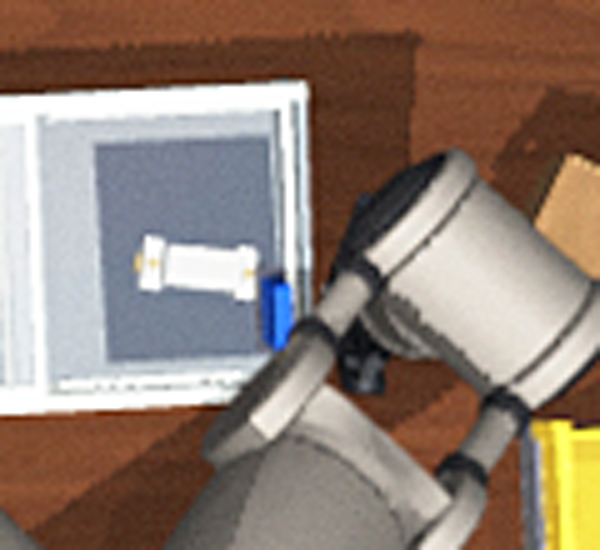

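send_rows([
  [[-0.009, 0, 0.002, -0.0117], [-0.0035, -0.012, 0, 0], [-0.0018, -0.012, 0, 0], [-0.0018, -0.012, 0, 0], [-0.0018, -0.012, 0, 0], [-0.0018, -0.012, 0, 0], [-0.0018, -0.012, 0, 0], [-0.0018, -0.012, 0, 0]],
])

```text
clock: 3.28
ee_pos: [490.1, -281.0, 117.7]
tcp_rot: [[0.992, -0.123, 0.01], [-0.123, -0.992, 0.0], [0.01, -0.002, -1.0]]
wrist_force: [-0.3, -2.5, -1.0]
finger_gap: 0.2
```

```bash
python3 -c "
from h import *
to(485,-216,106,-6.75)
snap('scene','b1',(240,110,140,120),5)"
```

```text
t 3.2833 pos [ 490.1 -281.   117.7] ang -7.05 F [-0.3 -2.5 -1. ] gap 0.2 tilt [ 1.050e-02  4.000e-04 -9.999e-01]
tool delta mm [-13.1 -63.9  11.6] turn -0.0052
```

View pics/b1.png

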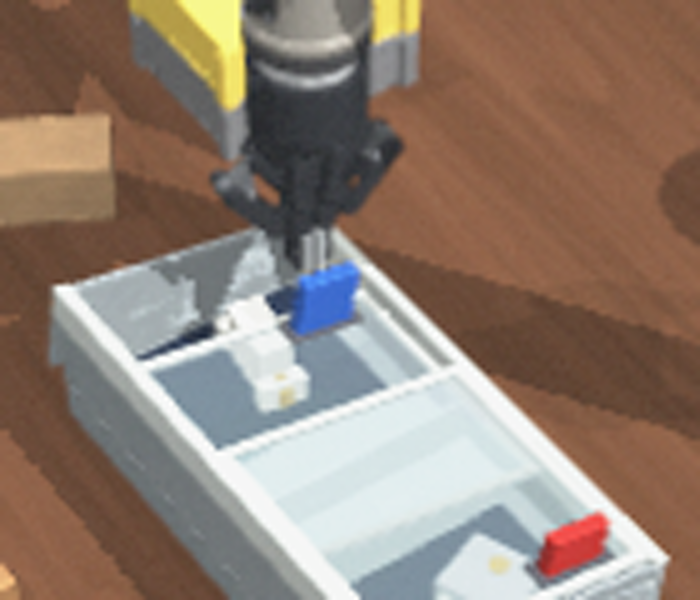

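send_rows([
  [[-0.002, -0.008, 0.006, 0], [-0.002, -0.01, 0.005, 0], [-0.002, -0.01, 0.001, 0], [-0.002, -0.01, 0.001, 0], [-0.002, -0.008, 0.001, 0], [0, 0, 0, 0]],
])

```text
clock: 3.83
ee_pos: [487.1, -225.7, 105.0]
tcp_rot: [[0.993, -0.119, 0.014], [-0.119, -0.993, 0.0], [0.013, -0.002, -1.0]]
wrist_force: [0.8, -0.1, 0.0]
finger_gap: 0.1
```

```bash
python3 -c "
from h import *
to(485,-216,106,-6.75)"
```

```text
t 3.8333 pos [ 487.1 -225.7  105. ] ang -6.84 F [ 0.8 -0.1  0. ] gap 0.1 tilt [ 1.360e-02  4.000e-04 -9.999e-01]
tool delta mm [-3.2 -9.4 -1. ] turn -0.0017
```

send_rows([
  [[-0.001, -0.005, -0.0005, 0], [-0.001, -0.004, -0.0005, 0], [-0.0005, -0.004, -0.0005, 0], [-0.0005, -0.004, -0.0005, 0], [0, -0.003, -0.0005, 0]],
])

```text
clock: 4.25
ee_pos: [486.8, -218.9, 106.0]
tcp_rot: [[0.993, -0.116, 0.016], [-0.115, -0.993, -0.026], [0.019, 0.024, -1.0]]
wrist_force: [-1.7, -10.9, -6.8]
finger_gap: 0.0
```

```bash
python3 -c "
from h import *
to(485,-212,106,-6.75)
snap('scene','c1',(240,110,140,120),5)"
```

```text
t 4.25 pos [ 486.8 -218.9  106. ] ang -6.63 F [ -1.7 -10.9  -6.8] gap 0.0 tilt [ 0.0158 -0.0259 -0.9995]
tool delta mm [-2.6 -6.6 -0.2] turn 0.0022
```

View pics/c1.png

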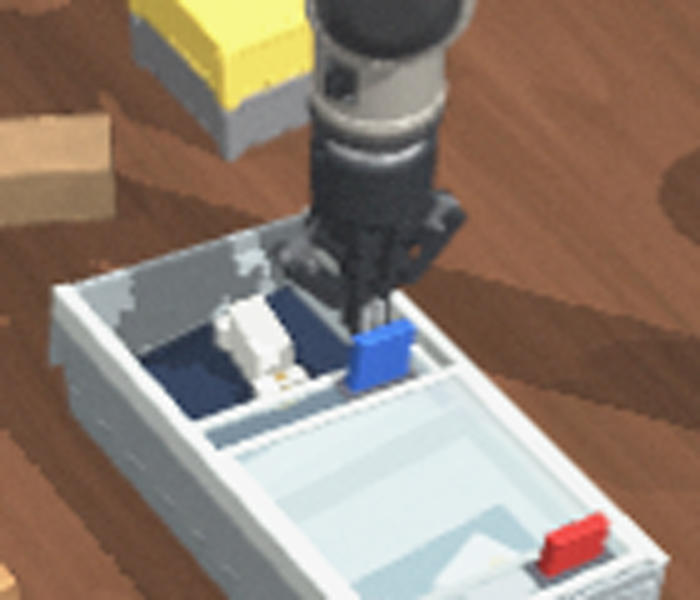

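send_rows([
  [[0, 0.008, -0.005, 0], [0, 0.004, -0.03, 0], [0, 0, -0.02, 0], [0.012, 0.013, 0, 0], [0.012, 0.013, 0, 0], [0.012, 0.013, 0, 0], [0.008, 0.013, 0, 0], [0, 0, 0, 0]],
], claw=60)

```text
clock: 4.97
ee_pos: [521.0, -288.2, 166.3]
tcp_rot: [[0.993, -0.119, 0.011], [-0.119, -0.993, -0.021], [0.014, 0.019, -1.0]]
wrist_force: [-0.8, 0.6, -0.5]
finger_gap: 65.3
```

```bash
python3 -c "
from h import *
to(522.5,-287.5,41,-6.75)
snap('scene','d1',(240,110,140,120),5)
snap('top','d2',(310,210,130,100),5)"
```

```text
t 4.9667 pos [ 521.  -288.2  166.3] ang -6.81 F [-0.8  0.6 -0.5] gap 65.3 tilt [ 0.0114 -0.0205 -0.9997]
tool delta mm [ -0.3  -3.3 125.3] turn -0.0011
```

View pics/d1.png

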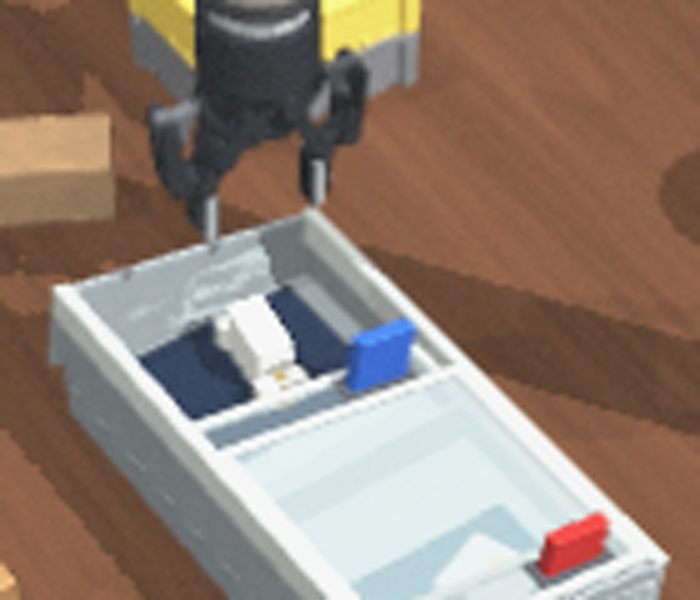

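View pics/d2.png

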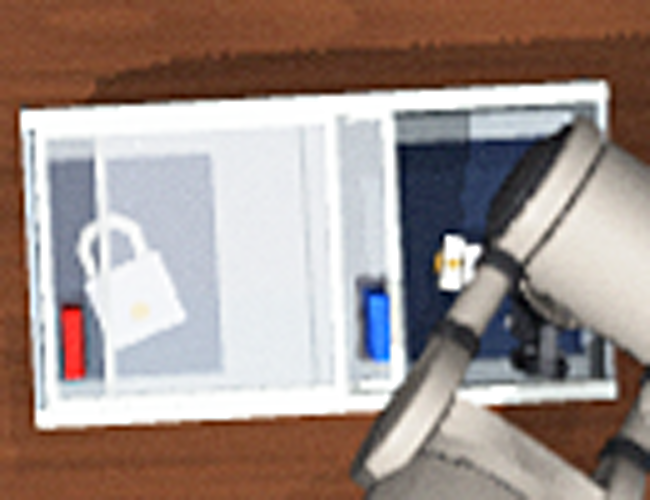

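send_rows([
  [[0, 0, 0.018, 0], [0, 0, 0.018, 0], [0, 0, 0.018, 0], [0, 0, 0.018, 0], [0, 0, 0.012, 0], [0, 0, 0, 0]],
])

```text
clock: 5.57
ee_pos: [517.9, -281.5, 80.1]
tcp_rot: [[0.993, -0.117, 0.008], [-0.117, -0.993, -0.015], [0.01, 0.014, -1.0]]
wrist_force: [-0.6, 0.8, 0.3]
finger_gap: 65.5
```

```bash
python3 -c "
from h import *
to(522.5,-287.5,41,-6.75)
snap('scene','e1',(260,130,80,70),8)"
```

```text
t 5.5667 pos [ 517.9 -281.5   80.1] ang -6.71 F [-0.6  0.8  0.3] gap 65.5 tilt [ 0.0081 -0.0146 -0.9999]
tool delta mm [ 4.9  4.9 39.2] turn 0.0006
```

View pics/e1.png

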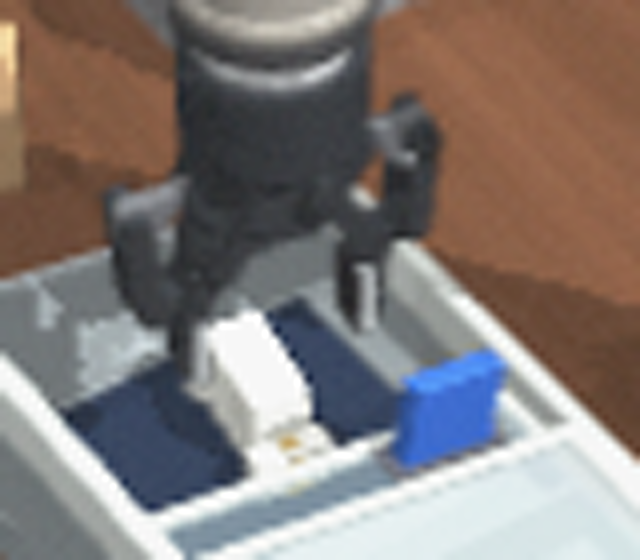

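send_rows([
  [[0.005, 0.004, 0, 0], [0, 0, 0.013, 0], [0, 0, 0.012, 0], [0, 0, 0.01, 0], [0, 0, 0, 0]],
])

```text
clock: 6.03
ee_pos: [526.0, -287.7, 49.9]
tcp_rot: [[0.993, -0.116, 0.015], [-0.116, -0.993, -0.019], [0.017, 0.017, -1.0]]
wrist_force: [-0.5, -0.6, 0.7]
finger_gap: 65.4
```

```bash
python3 -c "
from h import *
to(522.5,-287.5,41,-6.75)
snap('scene','f1',(260,130,80,70),8)"
```

```text
t 6.0333 pos [ 526.  -287.7   49.9] ang -6.65 F [-0.5 -0.6  0.7] gap 65.4 tilt [ 0.0153 -0.0192 -0.9997]
tool delta mm [-3.7  0.1  8.8] turn 0.0018
```

View pics/f1.png

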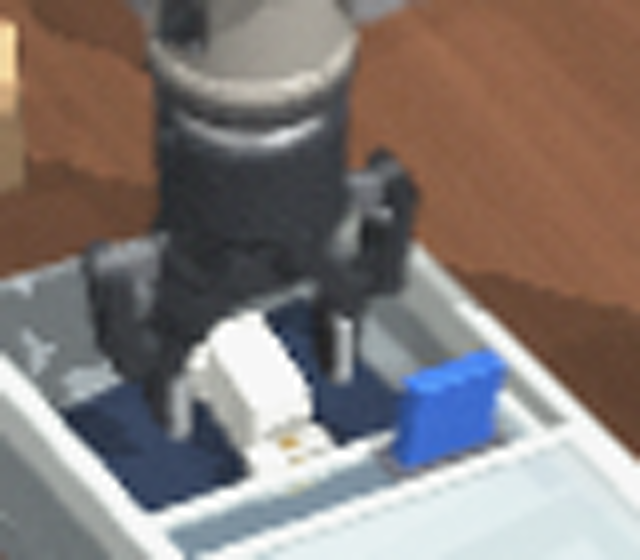

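send_rows([
  [[-0.003, 0, 0.005, 0], [0, 0, 0.004, 0], [0, 0, 0, 0]],
])

```text
clock: 6.33
ee_pos: [524.1, -288.3, 42.2]
tcp_rot: [[0.993, -0.116, 0.018], [-0.116, -0.993, -0.021], [0.02, 0.019, -1.0]]
wrist_force: [-0.0, 0.6, -0.1]
finger_gap: 65.3
```

send_rows([
  [[0, 0, 0, 0], [0, 0, 0, 0], [0, 0, 0, 0], [0, 0, 0, 0], [0, 0, 0, 0], [0, 0, 0, 0], [0, 0, 0, 0], [0, 0, 0, 0]],
], claw=255, grip_force=40)

```text
clock: 7.0
ee_pos: [524.1, -288.5, 43.0]
tcp_rot: [[0.993, -0.116, 0.018], [-0.116, -0.993, -0.022], [0.021, 0.019, -1.0]]
wrist_force: [-0.3, 0.1, 0.5]
finger_gap: 25.4
```

```bash
python3 -c "
from h import *
to(522.5,-287.5,160,-6.75)"
```

```text
t 7.0 pos [ 524.1 -288.5   43. ] ang -6.65 F [-0.3  0.1  0.5] gap 25.4 tilt [ 0.0183 -0.0215 -0.9996]
tool delta mm [   0.8    1.5 -117. ] turn 0.0018
```

send_rows([
  [[0, 0, -0.01, 0], [0, 0, -0.018, 0], [0, 0, -0.02, 0], [0, 0, -0.02, 0], [0, 0, -0.02, 0], [0, 0, -0.02, 0], [0, 0, -0.02, 0], [0, 0, -0.01, 0], [0, 0, 0, 0]],
])

```text
clock: 7.75
ee_pos: [520.3, -284.2, 190.3]
tcp_rot: [[0.993, -0.116, 0.016], [-0.116, -0.993, -0.019], [0.018, 0.017, -1.0]]
wrist_force: [0.5, 0.9, -0.6]
finger_gap: 25.3
```

```bash
python3 -c "
from h import *
to(570,183.5,190,-3.8)
snap('scene','g1',(240,90,140,120),5)"
```

```text
t 7.75 pos [ 520.3 -284.2  190.3] ang -6.64 F [ 0.5  0.9 -0.6] gap 25.3 tilt [ 0.0157 -0.0191 -0.9997]
tool delta mm [  -4.7 -470.2   -7.8] turn -0.0496
```

View pics/g1.png

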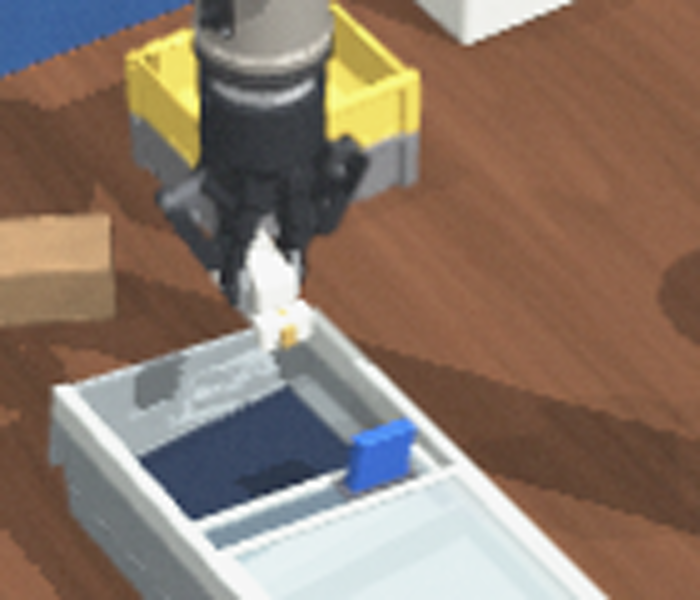

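Held. Carry over to the tier.

send_rows([
  [[0, -0.015, 0, 0], [0, -0.03, 0, 0], [0, -0.035, 0, 0], [0, -0.035, 0, 0], [0, -0.035, 0, 0], [0, -0.035, 0, 0], [0, -0.035, 0, 0], [0, -0.035, 0, 0], [0, -0.035, 0, 0], [0, -0.025, 0, 0], [0, -0.012, 0, 0], [0, 0, 0, 0]],
])

```text
clock: 8.8
ee_pos: [550.2, 62.7, 170.9]
tcp_rot: [[0.993, -0.12, -0.007], [-0.12, -0.993, -0.011], [-0.006, 0.012, -1.0]]
wrist_force: [-0.8, 0.3, -1.8]
finger_gap: 25.8
```

```bash
python3 -c "
from h import *
to(570,183.5,190,-3.8)"
```

```text
t 8.8 pos [550.2  62.7 170.9] ang -6.87 F [-0.8  0.3 -1.8] gap 25.8 tilt [-0.0071 -0.0115 -0.9999]
tool delta mm [   5.1 -122.1  -20.7] turn -0.0537
```

send_rows([
  [[0.001, -0.015, -0.001, -0.005], [0.001, -0.025, -0.001, -0.01], [0.001, -0.025, -0.001, -0.01], [0.001, -0.025, 0, -0.01], [0.001, -0.018, 0, -0.01], [0, -0.008, 0, -0.008], [0, 0, 0, 0], [0, 0, 0, 0]],
])

```text
clock: 9.47
ee_pos: [561.1, 181.1, 164.3]
tcp_rot: [[0.998, -0.064, -0.023], [-0.064, -0.998, -0.015], [-0.022, 0.016, -1.0]]
wrist_force: [0.1, 0.0, -2.7]
finger_gap: 25.2
```

```bash
python3 -c "
from h import *
to(570,183.5,18,-3.8)
snap('scene','i1',(310,200,110,130),4.5)
snap('top','i2',(230,200,110,100),5)"
```

```text
t 9.4667 pos [561.1 181.1 164.3] ang -3.68 F [ 0.1  0.  -2.7] gap 25.2 tilt [-0.0229 -0.0148 -0.9996]
tool delta mm [ 11.9  -5.4 146. ] turn 0.0021
```

View pics/i1.png

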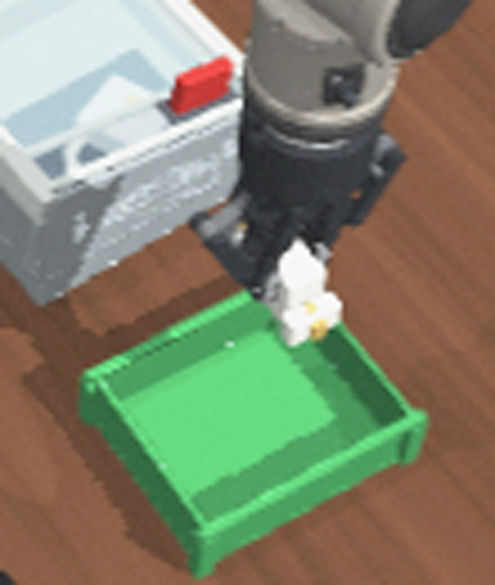

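View pics/i2.png

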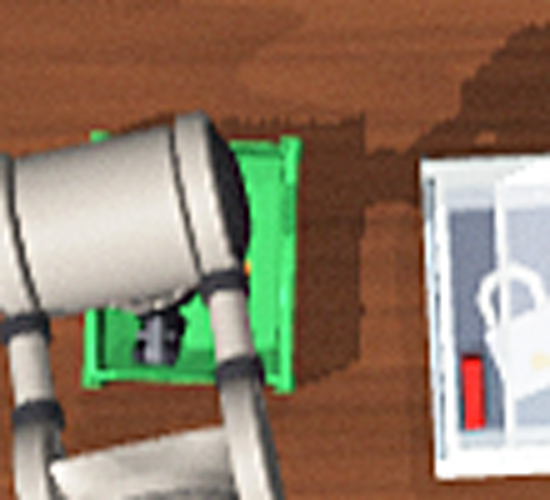

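send_rows([
  [[0.002, 0, 0.012, 0], [0.002, 0, 0.018, 0], [0.002, 0, 0.018, 0], [0.002, 0, 0.018, 0], [0.001, 0, 0.018, 0], [0, 0, 0.018, 0], [0, 0, 0.012, 0], [0, 0, 0.004, 0], [0, 0, 0, 0]],
])

```text
clock: 10.32
ee_pos: [570.7, 166.4, 44.9]
tcp_rot: [[0.997, -0.08, -0.017], [-0.08, -0.997, -0.015], [-0.015, 0.016, -1.0]]
wrist_force: [0.7, 6.3, -1.7]
finger_gap: 26.1
```

```bash
python3 -c "
from h import *
to(570,183.5,17,-3.8)
snap('scene','j1',(310,200,110,130),4.5)"
```

```text
t 10.3167 pos [570.7 166.4  44.9] ang -4.62 F [ 0.7  6.3 -1.7] gap 26.1 tilt [-0.0165 -0.0149 -0.9998]
tool delta mm [ -1.7 -17.4  27.6] turn -0.0143
```

View pics/j1.png

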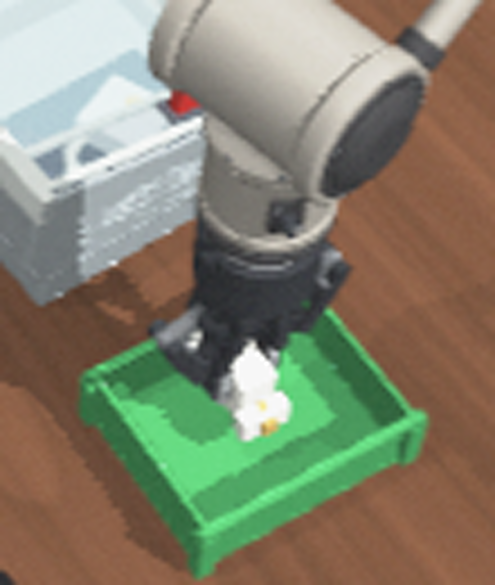

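send_rows([
  [[0, -0.006, -0.003, 0], [0, -0.007, 0, 0], [0, -0.006, 0, 0], [0, -0.001, 0, 0]],
])

```text
clock: 10.7
ee_pos: [574.7, 187.1, 52.0]
tcp_rot: [[0.997, -0.082, -0.011], [-0.082, -0.997, -0.015], [-0.01, 0.016, -1.0]]
wrist_force: [0.1, 0.9, -1.3]
finger_gap: 25.6
```

```bash
python3 -c "
from h import *
to(570,183.5,17,-3.8)
snap('scene','k1',(320,240,90,90),6)"
```

```text
t 10.7 pos [574.7 187.1  52. ] ang -4.71 F [ 0.1  0.9 -1.3] gap 25.6 tilt [-0.0109 -0.0147 -0.9998]
tool delta mm [-4.   3.5 35.1] turn -0.0159
```

View pics/k1.png

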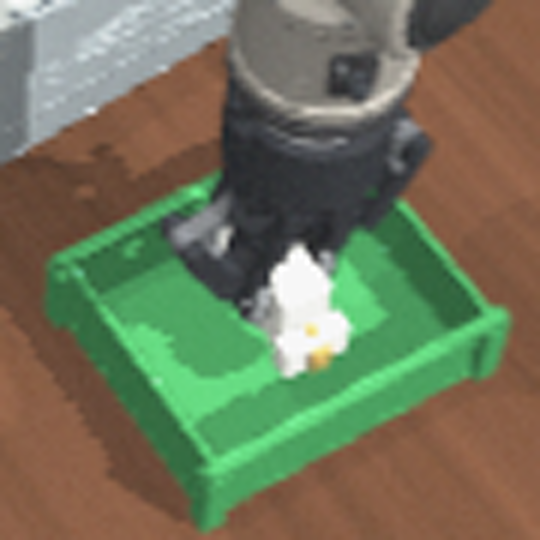

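send_rows([
  [[0, -0.001, 0.01, 0], [0, -0.001, 0.01, 0], [0, -0.001, 0.006, 0], [0, 0, 0, 0]],
])

```text
clock: 11.08
ee_pos: [574.7, 190.5, 24.0]
tcp_rot: [[0.997, -0.08, -0.009], [-0.08, -0.997, -0.015], [-0.008, 0.016, -1.0]]
wrist_force: [-1.0, 0.7, -1.2]
finger_gap: 25.3
```

```bash
python3 -c "
from h import *
to(570,183.5,17,-3.8)"
```

```text
t 11.0833 pos [574.7 190.5  24. ] ang -4.61 F [-1.   0.7 -1.2] gap 25.3 tilt [-0.0094 -0.015  -0.9998]
tool delta mm [-4.1  7.2  7.2] turn -0.0141
```

send_rows([
  [[-0.001, 0.002, 0.003, 0], [0, 0.002, 0.003, 0], [0, 0, 0.001, 0], [0, 0, 0, 0]],
])

```text
clock: 11.42
ee_pos: [572.7, 186.4, 17.3]
tcp_rot: [[0.997, -0.081, -0.011], [-0.081, -0.997, -0.014], [-0.009, 0.015, -1.0]]
wrist_force: [-0.2, -0.5, -1.6]
finger_gap: 25.3
```

```bash
python3 -c "
from h import *
to(570,183.5,17,-3.8)
snap('scene','l1',(320,240,90,90),6)"
```

```text
t 11.4167 pos [572.7 186.4  17.3] ang -4.64 F [-0.2 -0.5 -1.6] gap 25.3 tilt [-0.0106 -0.0142 -0.9998]
tool delta mm [-2.5  3.1  0.4] turn -0.0146
```

View pics/l1.png

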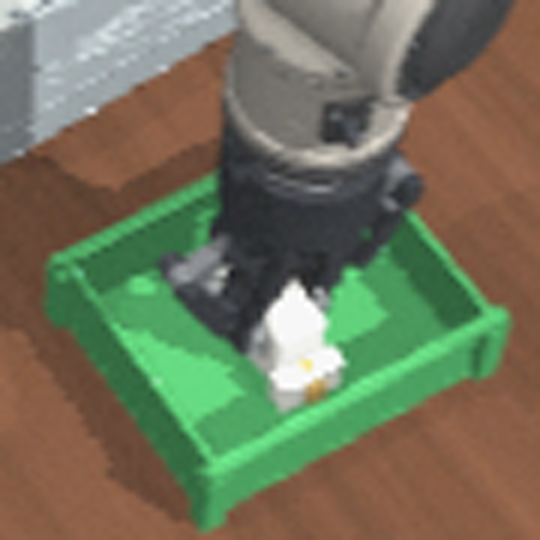

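send_rows([
  [[0, 0, 0.0012, 0], [0, 0, 0.0012, 0]],
])

```text
clock: 11.63
ee_pos: [572.9, 186.4, 16.8]
tcp_rot: [[0.997, -0.081, -0.01], [-0.081, -0.997, -0.014], [-0.008, 0.014, -1.0]]
wrist_force: [-5.9, 0.1, 13.0]
finger_gap: 25.6
```

send_rows([
  [[0, 0, 0.001, 0], [0, 0, 0.001, 0]],
])

```text
clock: 11.8
ee_pos: [573.0, 186.4, 16.9]
tcp_rot: [[0.997, -0.081, -0.008], [-0.081, -0.997, -0.013], [-0.007, 0.014, -1.0]]
wrist_force: [-3.4, 1.2, 7.9]
finger_gap: 25.4
```

send_rows([
  [[0, 0, 0, 0], [0, 0, 0, 0], [0, 0, 0, 0], [0, 0, 0, 0], [0, 0, 0, 0], [0, 0, 0, 0]],
], claw=100)

```text
clock: 12.3
ee_pos: [573.8, 185.7, 16.7]
tcp_rot: [[0.997, -0.082, -0.007], [-0.082, -0.997, -0.013], [-0.006, 0.014, -1.0]]
wrist_force: [0.0, -0.9, 0.3]
finger_gap: 51.9
```

send_rows([
  [[0, 0, -0.01, 0], [0, 0, -0.015, 0], [0, 0, -0.025, 0], [0, 0, -0.03, 0], [0, 0, -0.03, 0], [0, 0, -0.03, 0], [0, 0, -0.03, 0], [0, 0, 0, 0]],
])

```text
clock: 12.97
ee_pos: [573.7, 187.6, 196.2]
tcp_rot: [[0.997, -0.082, -0.012], [-0.082, -0.997, -0.014], [-0.011, 0.015, -1.0]]
wrist_force: [1.2, -0.8, 0.9]
finger_gap: 52.0
```

```bash
python3 -c "
from h import *
to(570,183.5,17,-3.8)
snap('scene','m1',(320,240,90,90),6)"
```

```text
t 12.9667 pos [573.7 187.6 196.2] ang -4.7 F [ 1.2 -0.8  0.9] gap 52.0 tilt [-0.0119 -0.0143 -0.9998]
tool delta mm [ -1.4   1.7 179.3] turn -0.0157
```

View pics/m1.png

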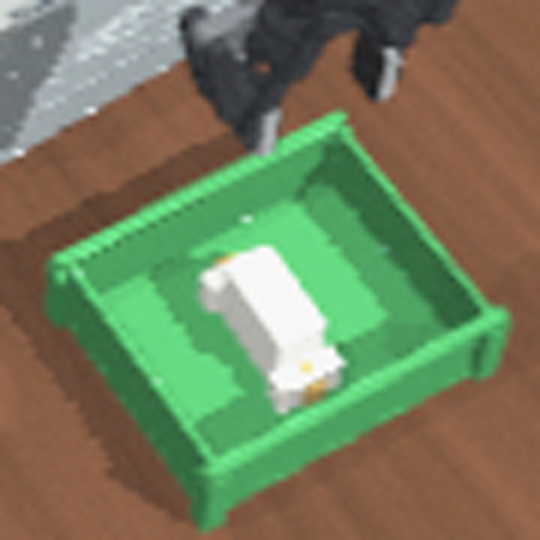

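send_rows([
  [[-0.005, 0.015, 0, 0], [-0.005, 0.03, 0, 0], [-0.005, 0.033, 0, 0], [-0.005, 0.033, 0, 0], [-0.005, 0.033, 0, 0], [-0.005, 0.033, 0, 0], [-0.005, 0.033, 0, 0], [-0.005, 0.033, 0, 0], [-0.005, 0.033, 0, 0], [-0.005, 0.033, 0, 0], [-0.005, 0.025, 0, 0], [0, 0, 0, 0]],
], claw=255, grip_force=30)

```text
clock: 14.02
ee_pos: [480.7, -151.7, 192.1]
tcp_rot: [[0.997, -0.075, -0.029], [-0.075, -0.997, -0.011], [-0.028, 0.013, -1.0]]
wrist_force: [0.3, -0.1, -0.2]
finger_gap: -0.2
```

```bash
python3 -c "
from h import *
to(486,-166,150,-6.75)"
```

```text
t 14.0167 pos [ 480.7 -151.7  192.1] ang -4.3 F [ 0.3 -0.1 -0.2] gap -0.2 tilt [-0.0289 -0.0112 -0.9995]
tool delta mm [ 7.6 13.3 42. ] turn 0.0428
```

send_rows([
  [[0.003, 0.006, 0.01, 0.015], [0.003, 0.006, 0.015, 0.015], [0, 0.001, 0.014, 0.01], [0, 0, 0.005, 0], [0, 0, 0, 0]],
])

```text
clock: 14.43
ee_pos: [483.3, -165.3, 142.3]
tcp_rot: [[0.992, -0.121, -0.032], [-0.121, -0.993, -0.008], [-0.031, 0.012, -0.999]]
wrist_force: [0.5, 0.9, 0.0]
finger_gap: -0.2
```

```bash
python3 -c "
from h import *
to(486,-170,108,-6.75)
snap('scene','n1',(240,110,140,120),5)"
```

```text
t 14.4333 pos [ 483.3 -165.3  142.3] ang -6.95 F [0.5 0.9 0. ] gap -0.2 tilt [-0.0324 -0.0084 -0.9994]
tool delta mm [ 4.3  3.9 34.2] turn -0.0035
```

View pics/n1.png

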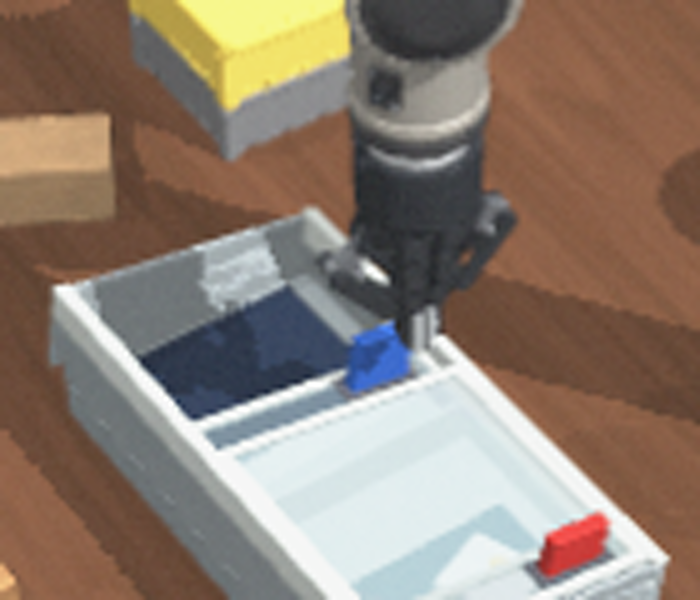

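send_rows([
  [[0.002, 0, 0.01, 0], [0.001, 0, 0.01, 0], [0, 0, 0.007, 0], [0, 0, 0, 0]],
])

```text
clock: 14.82
ee_pos: [487.0, -164.3, 114.0]
tcp_rot: [[0.993, -0.117, -0.03], [-0.118, -0.993, -0.009], [-0.029, 0.013, -0.999]]
wrist_force: [-0.5, 0.3, -0.9]
finger_gap: 0.4
```

```bash
python3 -c "
from h import *
to(486,-170,108,-6.75)"
```

```text
t 14.8167 pos [ 487.  -164.3  114. ] ang -6.76 F [-0.5  0.3 -0.9] gap 0.4 tilt [-0.0303 -0.0092 -0.9995]
tool delta mm [-0.1  5.7  6. ] turn -0.0002
```

send_rows([
  [[0, 0.004, 0.003, 0], [0.001, 0.008, 0.001, 0], [0.001, 0.01, 0, 0], [0.001, 0.01, 0, 0], [0.001, 0.01, 0, 0]],
])

```text
clock: 15.23
ee_pos: [486.3, -207.9, 110.0]
tcp_rot: [[0.993, -0.115, -0.03], [-0.115, -0.993, -0.008], [-0.029, 0.011, -1.0]]
wrist_force: [3.0, 1.1, -1.2]
finger_gap: -0.1
```

```bash
python3 -c "
from h import *
to(491,-317,108,-6.75)
snap('scene','o1',(240,110,140,120),5)"
```

```text
t 15.2333 pos [ 486.3 -207.9  110. ] ang -6.6 F [ 3.   1.1 -1.2] gap -0.1 tilt [-0.0299 -0.0077 -0.9995]
tool delta mm [ 17.3 107.8   2.7] turn 0.0026
```

View pics/o1.png

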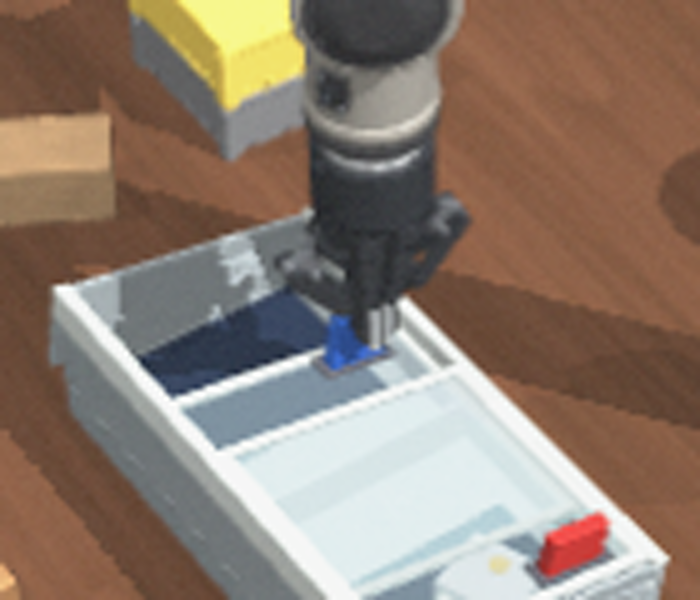

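send_rows([
  [[0.0018, 0.01, 0, 0], [0.0018, 0.011, 0, 0], [0.0018, 0.011, 0, 0], [0.0018, 0.011, 0, 0], [0.0018, 0.011, 0, 0], [0.0018, 0.011, 0, 0], [0.0018, 0.008, 0, 0], [0, 0.002, 0, 0]],
])

```text
clock: 15.95
ee_pos: [488.9, -295.8, 110.4]
tcp_rot: [[0.992, -0.119, -0.032], [-0.119, -0.993, -0.008], [-0.03, 0.012, -0.999]]
wrist_force: [1.1, 1.9, -0.2]
finger_gap: -0.1
```

```bash
python3 -c "
from h import *
to(491,-317,108,-6.75)"
```

```text
t 15.95 pos [ 488.9 -295.8  110.4] ang -6.83 F [ 1.1  1.9 -0.2] gap -0.1 tilt [-0.0316 -0.0079 -0.9995]
tool delta mm [ 4.7 20.8  2.5] turn -0.0014
```

send_rows([
  [[0.001, 0.006, 0, 0], [0.001, 0.006, 0, 0], [0.001, 0.004, 0, 0], [0, 0.003, 0, 0], [0, 0.003, 0, 0]],
])

```text
clock: 16.37
ee_pos: [489.5, -317.3, 110.4]
tcp_rot: [[0.992, -0.119, -0.032], [-0.119, -0.993, -0.002], [-0.031, 0.006, -0.999]]
wrist_force: [3.6, 20.2, 5.1]
finger_gap: -0.3
```

```bash
python3 -c "
from h import *
to(491,-317,108,-6.75)"
```

```text
t 16.3667 pos [ 489.5 -317.3  110.4] ang -6.84 F [ 3.6 20.2  5.1] gap -0.3 tilt [-0.0319 -0.0022 -0.9995]
tool delta mm [ 1.5 -0.5  2.3] turn -0.0016
```

send_rows([
  [[0, -0.006, 0, 0], [0, -0.006, 0, 0], [0, 0, -0.02, 0], [0, 0, -0.03, 0], [0, 0, -0.03, 0], [0, 0, -0.03, 0], [-0.015, 0.03, -0.01, 0], [-0.015, 0.035, 0, 0], [-0.015, 0.035, 0, 0], [-0.015, 0.035, 0, 0], [-0.015, 0.02, 0, 0], [0, 0, 0, 0]],
])

```text
clock: 17.37
ee_pos: [402.6, -454.2, 244.0]
tcp_rot: [[0.994, -0.107, -0.028], [-0.108, -0.994, -0.019], [-0.026, 0.021, -0.999]]
wrist_force: [0.1, 0.1, -0.5]
finger_gap: -0.1
```

```bash
python3 -c "
from h import *
to(491,-317,108,-6.75)
snap('scene','p1',(240,140,170,190),3.5)
snap('top','p2',(240,160,200,150),4)"
```

```text
t 17.3667 pos [ 402.6 -454.2  244. ] ang -6.18 F [ 0.1  0.1 -0.5] gap -0.1 tilt [-0.0279 -0.0185 -0.9994]
tool delta mm [  76.6 -148.8  130.9] turn 0.0099
```

View pics/p1.png

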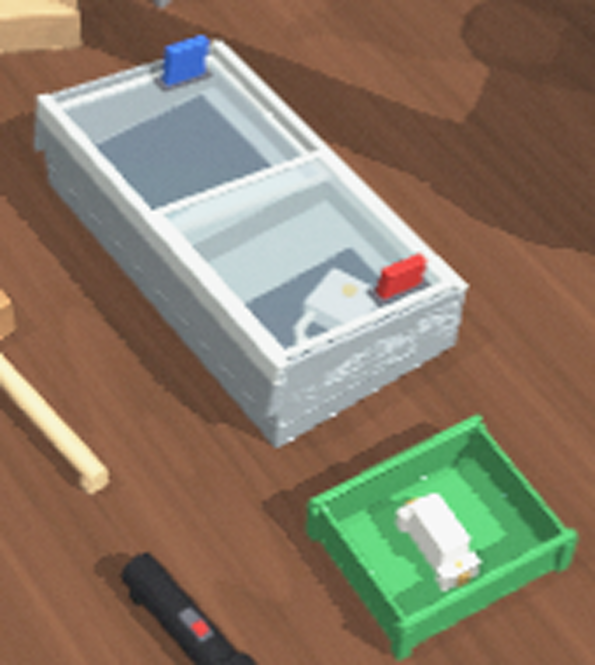

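View pics/p2.png

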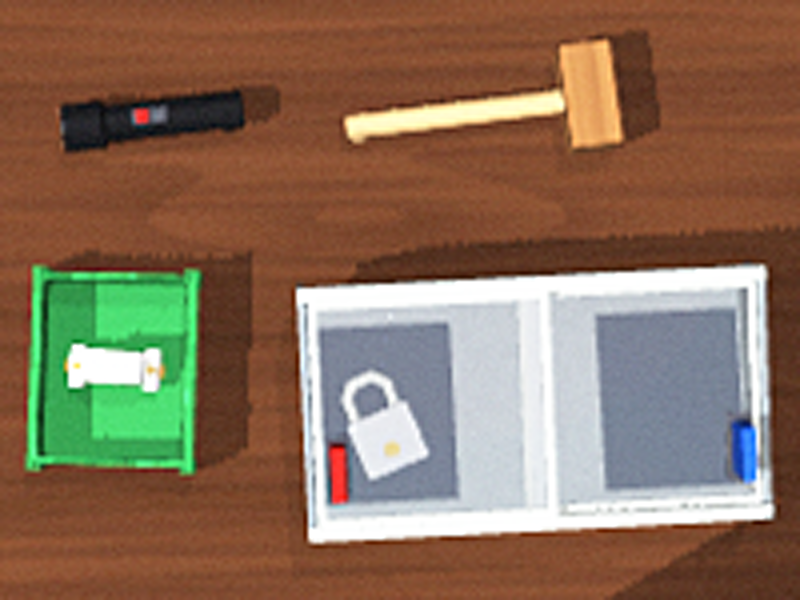

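```bash
python3 - <<'E'
from h import *
for n,f0,f1 in(('scene','scene0','p1_raw'),('top','top0','p2_raw')):
    for f in(f0,f1):
        h=cv2.cvtColor(cv2.imread(f'pics/{f}.png'),cv2.COLOR_BGR2HSV)
        for c,lo,hi in(('red',(0,150,80),(6,255,255)),('blue',(105,150,80),(125,255,255))):
            m=cv2.inRange(h,lo,hi);roi=np.zeros_like(m)
            if n=='scene': roi[145:235,280:370]=1
            else: roi[260:292,318:432]=1
            ys,xs=np.nonzero(m*roi);print(f,c,xs.mean().round(2),ys.mean().round(2),len(xs))
E
```

```text
scene0 red 354.18 218.6 96
scene0 blue 292.69 157.11 122
p1_raw red 354.18 218.53 98
p1_raw blue 292.35 156.69 120
top0 red 324.24 277.9 50
top0 blue 424.74 271.8 74
p2_raw red 324.29 278.0 49
p2_raw blue 425.56 272.11 81
```

```bash
python3 -c "
from h import *
print(arm.sign_off())"
```

```text
the job is handed in; nothing more can be done
None
```

The carrier is standing in the green tier with both doors shut, and I handed the job in at about 17.5 s of the 67 s allowed; sign-off gave no verdict.

- **Opening the door:** I pushed the blue (right) door open with closed fingers until it met its stop at about 11 N.
- **Moving the carrier:** I gripped it by the middle block and set it down on the tier floor. Contact read up to 13 N before I let go. On the way down the arm drifted and a carrier lug apparently touched the tier's side wall at about 6 N. I lifted, moved it back to the middle and finished the placing.
- **Closing the door:** I pushed the blue pull back to its stop at about 20 N, then moved the arm clear.

**Last checks:** The final pictures show the carrier upright near the middle of the tier and the padlock, torch and mallet apparently where they were. The red pull is within 0.1 px of its starting place. The blue pull sits about 0.5–0.9 px (roughly 2 mm) from its starting place, on the closed side. I didn't compare the tape, screwdriver or carton with their starting positions, but no move went near them at a low height.

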